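Clamp the sampler carriage and hold its recessed reset button

ROBOT

A 6-joint arm with a two-finger parallel gripper is mounted at the origin on the work surface. World frame = base frame: x ahead of the robot, y to its left, z up, the work surface at z = 0. Lengths are in m, angles in rad, forces in N, time in s.
With the tool pointing down it reaches from about 0.35 to 0.925 m from the base axis. Payload 6.4 kg.
Tool frame: the origin (TCP) lies on the centre line of the jaws, within the pads' length; the fingertips stand 25 mm ahead of it and the grasp point (between the pads) lies 6 mm ahead of it (nose_length is the distance from the TCP to the fingertips, in m); z points along the fingers, y is the direction in which the jaws open and shut (so a half turn about z gives the same grasp; the last joint's range is limited). The gripper opens to 85 mm and grips with 20 to 120 N. Pads are 22 mm wide; open, the fingers measure 114 mm over their backs; the gripper's body (76 mm by 85 mm) begins 54 mm behind the grasp point. The pads swing forward as they close: fully open they stand 13 mm farther back than shut.
Start: joints at [-1.487, 0.245, 1.558, -0, 1.339, -0.174], TCP at [0.166, -0.629, 0.256] pointing down, gripper open.
Joint ranges: [-3.13, 3.13], [-1.02, 2.26], [0.13, 2.54], [-0.95, 4.09], [0.21, 2.88], [-2.74, 2.74]. Speed limits (rad/s): [2.57, 2.57, 3.14, 3.14, 3.14, 3.14].

INTERFACE

Orientations are given as a unit quaternion [x, y, z, w].
In Python, from workcell import * gives the robot as it stands.
- The arm moves only by the tool apply_moves, never from a script. Its argument "motion" is a list of rows, each a list of 4 numbers: the shift along the world's x, y, z in m, then the turn about the world's z in rad. A call has 1 to 8 rows; each row shifts and turns the commanded pose from where the row before left it; what a row does not reach is not made up. A row lasts 1/8 s, in which the tool goes at most 62.5 mm and 10.7 degrees, less where a joint would pass 70% of its speed; a pose out of reach is approached as far as the arm can. A call is refused whole if a number of a shift passes 0.0625 or a number of a turn 0.188, either way. A call with a gripper value outside its range is refused whole. "fingers" is the finger opening in m, from 0 to 0.0854, set as the call begins (left out, the last holds). The fingers move at their own pace and stop on an object; "squeeze" is the grip in N (left out, the last holds). Time passes only in rows, so rows that do not move let the fingers close. It gives the time, the measured TCP pose, the force and the opening at its end, in the units of the state.
- get_obs(): the state, without advancing time (a new reading comes with each control period).
- camera(name): name is "scene" or "top"; returns the picture (384x512x3 uint8, red, green, blue); there is no depth.
- camera_model(name): a dict with "mtx" (3x3 intrinsics, pixels), "D" ([k1, k2, p1, p2, k3] as OpenCV has them; the pictures are not rectified), "rvec" (rotation vector, rad) and "tvec" (3), from world to camera coordinates, as OpenCV has them. Camera axes: x right, y down, z forward; pixel columns grow to the right and rows downward; lengths in m; the calibration is good to about 2 mm. A picture is of the moment at which its call begins. camera_model takes no time and is no camera call.
- hand_in(): hands the job in, once; it reports no verdict.
Trained networks look in the newest picture that a camera, given by its name, has taken for a name from the list of things; names that differ only in an ending like _2 or _b are one class to them, and where a whole thing is asked for, a point or a joint stands for the part that bears it (a point fixed in the world has none). Each returns a list of dicts, best first, with "confidence" (0 to 1); they miss things now and then, are a little off and sometimes report something else, mostly with a low value. They report only what shows in the picture. A call takes as long as a camera call. They do not tell look-alikes from the thing itself.
- find_in(camera, label): "pixel" ([column, row] in pixels, amid what is visible of it).
- cut_out(camera, label): "pixels" (384x512 bool, what is visible of it) and "pixel" ([column, row] in pixels, amid what is visible of it).
- tip_of(camera, label): "pixel" ([column, row] in pixels: a listed point, or the origin of a listed thing).
The state is a dict: "time": time; "joints": joint angles; "qvel": joint speeds; "joint_torque": joint torques, N m; "ee_pos": TCP position; "tcp_rot": TCP orientation; "force": force on the tool from outside, world axes, zero at the start; "wrist_torque": the same for the moment, N m; "width": finger opening in m.
Only numpy, scipy, OpenCV 4.12 (cv2) and the standard library are available. Lean on these libraries where they do the work, as an engineer would, in place of code of your own. Each camera call takes 0.05 s, during which the arm holds its last target.

TASK

First lock the sampler's white sliding carriage where it stands: turn its black clamp knob clockwise (seen from above) as far as it goes, without sliding the carriage along. Then pull the orange-handled stylus up out of its blue stand, reach its steel tip down through the blue-ringed hole in the carriage and press the recessed red reset button fully down. Finish while still gripping the stylus by its handle and holding the button down; leave the knob locked and the bottle, jar, beaker, screwdriver and vials undisturbed.

Things in the scene. Friction and masses are not known exactly. Their poses are not given: they have to be found in the camera images.
- clamp_knob_grip (a point): Centre of the grip bar of the black clamp knob on the carriage, on the knob's upright axis, about 140 mm above the table. The bar is 42 mm long, 14 mm thick and 32 mm tall; its top is 7 mm above this point, the knob's flat disc (44 mm across) ends 23 mm below it and the deck is 37 mm below it. The point's x axis runs along the bar and turns with the knob; a white mark on the bar's top shows its -x end. z is up.
- clamp_knob (a joint): Angle of the clamp knob in rad, growing as it is turned clockwise seen from above: it starts loose between 0.1 and 0.5 and is fully locked against its stop at 1.57. It stays where it is left (stiff, about 0.06 N m).
- port (a point): Centre of the round hole (17 mm wide, blue ring around it) in the flat top deck of the white carriage, at the deck's surface, about 103 mm above the table. Deck 100 mm (x) by 190 mm (y), 15 mm thick around the hole; the knob stands 100 mm from the hole along the point's -y. The carriage slides stiffly (about 8 N) along the point's y axis on its beige track (150 by 360 mm); turn about z varies. z is up.
- reset_button (a joint): How far the red reset button is pressed, in m: 0 up, 0.007 fully down. The button is 14 mm wide, centred under the hole; its top lies 22 mm below the deck's surface when up. Its spring takes 1.5 N to start and 5 N to hold fully down; it comes back up when let go.
- stylus_grip (a point): Middle of the stylus's orange handle (a round bar 16 mm thick and 71 mm long, with a 22 mm wide, 4 mm thick collar at its lower end, 36 to 40 mm below this point). The stylus stands upright, z up, loosely in a hole of its stand, collar resting on the stand's top; mass about 60 g.
- stylus_tip (a point): Blunt lower tip of the stylus, 110 mm below stylus_grip along the stylus's axis: end of the steel shaft, which is 8 mm thick and 70 mm long below the collar. At the start it is hidden in the stand.
- stand: Blue block, 64 by 64 mm and 85 mm high, fixed to the table, origin at the centre of its underside, with one upright hole 12 mm wide and 80 mm deep in its centre that holds the stylus. It may be on the left or the right of the track.
- reset_button_top (a point): Centre of the top of the red reset button, deep in the hole; moves down with it.
- stylus: The whole stylus, 145 mm long; origin at its tip, z along its axis towards the handle.
- vial_a: Amber vial with blue cap, 12 mm thick, 38 mm tall, loose in a white rack (70 by 100 by 35 mm, fixed) that is on the opposite side of the track from the stylus stand. Leave alone. Origin at its foot.
- vial_b: A second such vial in the same rack. Leave alone.
- solvent: Amber solvent bottle with red cap, 72 mm wide, 150 mm tall; origin at its foot. Leave alone.
- jar: White jar with blue cap, 64 mm wide, 75 mm tall; origin at its foot. Leave alone.
- beaker: Glass beaker, 60 mm wide, 75 mm tall, near the robot; origin at its foot. Leave alone.
- driver: Screwdriver lying on the table near the robot. Leave alone.
Things that resemble listed ones, but are neither listed nor needed, are in the scene too. What is shaped like the stylus but purple is not meant. What is shaped like the stand but purple is not meant.

How it is judged:
By the outcome, as a careful person would: the job done as asked, in the order asked, and still so for the second after the job is handed in, while the arm keeps its last pose, push and grip.
It also fails if it takes over 58 s, if anything falls off the work surface, if the arm or the gripper's body presses on something with over 40 N, if the wrist force passes 120 N, or if a joint passes its speed limit or range.

## Working session

There is one attempt and no reset: what is moved stays moved. The work goes in short steps, Python scripts to look and compute and a tool call to move; the robot and the scene stay as the last step left them, time stands still between calls to the robot, and variables do not carry over. Pictures are saved under pics/ and viewed, and the job is handed in when it is done.

Besides the shell and the picture viewer there is one more tool, called as name(argument=value, ...) on one line, values as JSON. apply_moves: Moves the arm, as the interface text tells. Its arguments: {"type":"object","properties":{"motion":{"type":"array","items":{"type":"array","items":{"type":"number"}}},"fingers":{"type":"number"},"squeeze":{"type":"number"}},"required":["motion"]}

```bash
ls; mkdir -p pics
python3 - <<'E'
from workcell import *
import cv2
for n in ("scene","top"):
    im=camera(n); cv2.imwrite(f"pics/{n}0.png",im[:,:,::-1]); m=camera_model(n); print(n,m)
    for l in ("port","clamp_knob_grip","stylus_grip"):
        print(l,[(d["confidence"],d["pixel"]) for d in tip_of(n,l)])
    print("stand",[(d["confidence"],d["pixel"]) for d in find_in(n,"stand")])
print(get_obs())
E
```

```text
pics
scene {'mtx': array([[387.39580969,   0.        , 253.07486944],
       [  0.        , 387.39580969, 193.00966736],
       [  0.        ,   0.        ,   1.        ]]), 'D': array([-0.01386252,  0.        ,  0.        ,  0.        ,  0.        ]), 'rvec': array([ 1.34761833,  2.04580331, -0.98201677]), 'tvec': array([ 0.17837109, -0.20719575,  1.64520328])}
port [(0.78, [242.7, 207.7])]
clamp_knob_grip [(0.72, [210.9, 191.3])]
stylus_grip [(0.74, [212.9, 190.9]), (0.72, [358.9, 190.5]), (0.63, [338.4, 195.8]), (0.5, [368.2, 206.0])]
stand [(0.83, [361.1, 226.4]), (0.67, [406.1, 231.7])]
top {'mtx': array([[373.0680688 ,   0.        , 255.16885894],
       [  0.        , 373.0680688 , 195.76188011],
       [  0.        ,   0.        ,   1.        ]]), 'D': array([-0.04445523,  0.        ,  0.        ,  0.        ,  0.        ]), 'rvec': array([ 2.1109785 , -2.15367338,  0.16592308]), 'tvec': array([0.05503281, 0.54267822, 1.21399528])}
port [(0.78, [263.6, 178.1])]
clamp_knob_grip [(0.68, [293.6, 179.3])]
stylus_grip [(0.61, [154.4, 223.5]), (0.6, [184.8, 233.6]), (0.58, [169.0, 255.2])]
stand [(0.95, [123.1, 236.9]), (0.9, [161.1, 229.2])]
{'time': 0.5, 'joints': array([-1.48706502e+00,  2.45131428e-01,  1.55783331e+00, -2.15176426e-05,
        1.33872431e+00, -1.74116331e-01]), 'qvel': array([-0.00055393, -0.00263673, -0.0006775 , -0.00045328,  0.00092557,
        0.00068716]), 'joint_torque': array([-1.17796462e-03, -4.29091072e+01, -3.26083732e+01, -1.57206550e-04,
        1.11716286e-03,  4.06745144e-06]), 'ee_pos': array([ 0.16573987, -0.62850419,  0.2562522 ]), 'tcp_rot': array([ 9.91700510e-01,  1.28569424e-01, -8.28203411e-06, -4.86241773e-05]), 'force': array([ 0.70665412,  0.26258816, -0.04951813]), 'wrist_torque': array([-0.01922601, -0.03671696, -0.01647925]), 'width': 0.08525318358282538}
```

View pics/scene0.png

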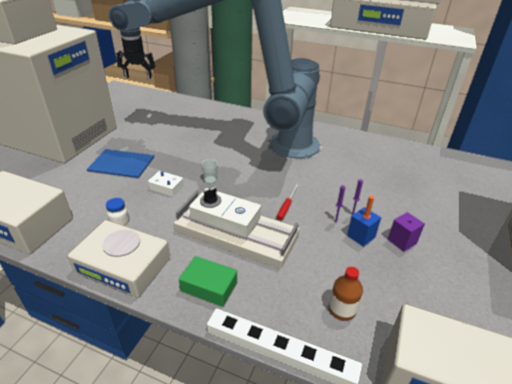

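View pics/top0.png

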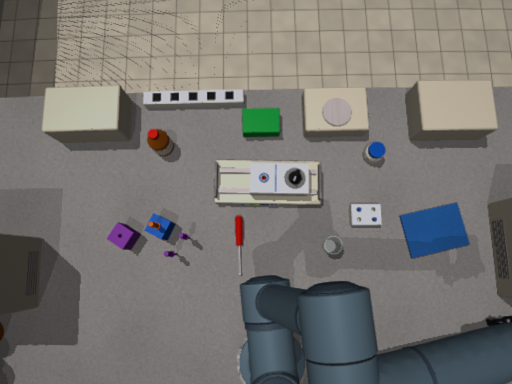

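Run:
```python
import cv2
a=cv2.imread("pics/top0.png"); c=a[140:280,80:330]; cv2.imwrite("pics/topc.png",cv2.resize(c,None,fx=3.2,fy=3.2,interpolation=2)[:600,:800])
a=cv2.imread("pics/scene0.png"); c=a[150:270,180:430]; cv2.imwrite("pics/scenec.png",cv2.resize(c,None,fx=3.2,fy=3.2,interpolation=2)[:600,:800])
```

```text
(no output)
```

View pics/topc.png

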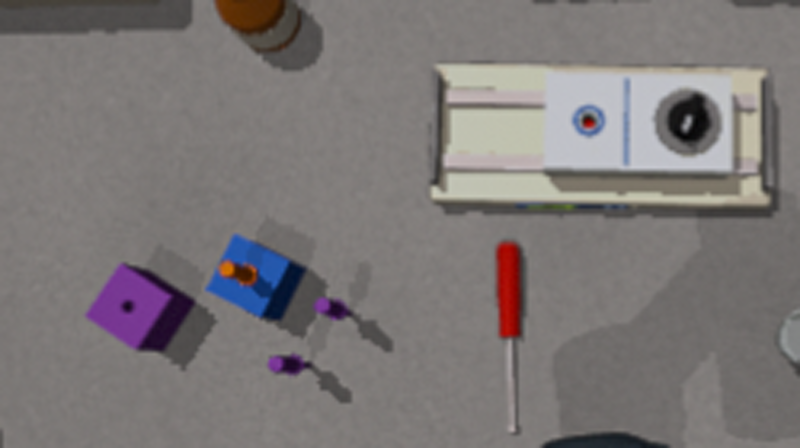

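View pics/scenec.png

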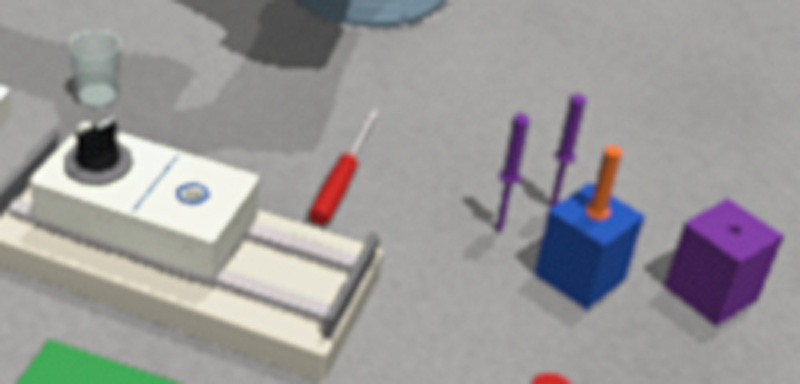

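The orange stylus in the blue stand is at top (154,224), scene (369,205). The purple styli at top (184,236) and (170,254) and the purple stand at (123,237) are look-alikes. Knob is at top (294,178), port at (264,178). Next I triangulate.

```bash
cat > h.py <<'E'
from workcell import *
import numpy as np, cv2
def ray(n,p):
    m=camera_model(n); R,_=cv2.Rodrigues(np.array(m["rvec"])); t=np.array(m["tvec"])
    u=cv2.undistortPoints(np.array([[p]],float),m["mtx"],m["D"])[0,0]
    return -R.T@t, R.T@np.array([u[0],u[1],1.])
def atz(n,p,z):
    c,d=ray(n,p); return c+d*(z-c[2])/d[2]
def tri(a,b):
    A=np.zeros((3,3));B=np.zeros(3);e=[]
    for n,p in (("top",a),("scene",b)):
        c,d=ray(n,p); d=d/np.linalg.norm(d); M=np.eye(3)-np.outer(d,d); A+=M;B+=M@c;e.append((M,c))
    x=np.linalg.solve(A,B); return x,[np.linalg.norm(M@(x-c)) for M,c in e]
def proj(n,P):
    m=camera_model(n); return cv2.projectPoints(np.array(P,float).reshape(-1,3),m["rvec"],m["tvec"],m["mtx"],m["D"])[0][:,0]
E
python3 - <<'E'
from h import *
np.set_printoptions(precision=4,suppress=True)
print("port",tri([263.6,178.1],[242.7,207.7]),atz("top",[263.6,178.1],.103),atz("scene",[242.7,207.7],.103))
print("knob",tri([293.6,179.3],[210.9,191.3]),atz("top",[293.6,179.3],.14),atz("scene",[210.9,191.3],.14))
print("sty",tri([154.4,223.5],[368.2,206.0]))
im=cv2.imread("pics/top0.png")
cv2.imwrite("pics/k.png",np.hstack([cv2.resize(im[158:202,242:322],None,fx=10,fy=10,interpolation=cv2.INTER_CUBIC)]))
s=cv2.imread("pics/scene0.png")
cv2.imwrite("pics/k2.png",cv2.resize(s[175:225,190:270],None,fx=10,fy=10,interpolation=cv2.INTER_CUBIC))
cv2.imwrite("pics/s2.png",np.hstack([cv2.resize(s[190:250,340:390],None,fx=8,fy=8,interpolation=cv2.INTER_CUBIC),cv2.resize(im[200:260,135:185],None,fx=8,fy=8,interpolation=cv2.INTER_CUBIC)]))
E
```

```text
port (array([0.5895, 0.0171, 0.1095]), [np.float64(0.0017361066931530723), np.float64(0.0017361066931531495)]) [0.5915 0.0153 0.103 ] [0.5821 0.0157 0.103 ]
knob (array([ 0.5815, -0.0836,  0.132 ]), [np.float64(0.005142983463005105), np.float64(0.0051429834630050625)]) [ 0.5778 -0.078   0.14  ] [ 0.5914 -0.0837  0.14  ]
sty (array([0.4491, 0.3602, 0.1249]), [np.float64(0.0011349986093829498), np.float64(0.001134998609383039)])
```

View pics/k.png

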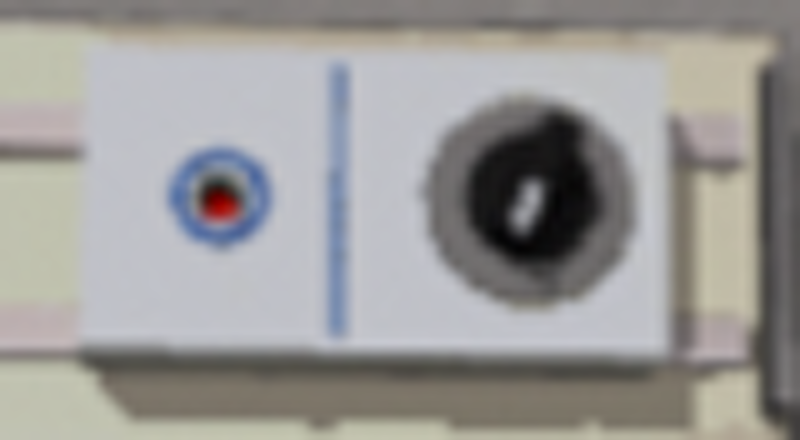

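View pics/k2.png

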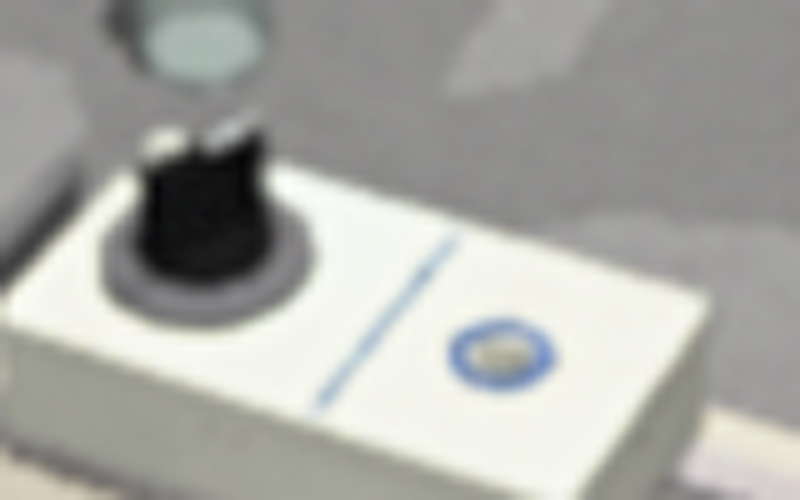

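View pics/s2.png

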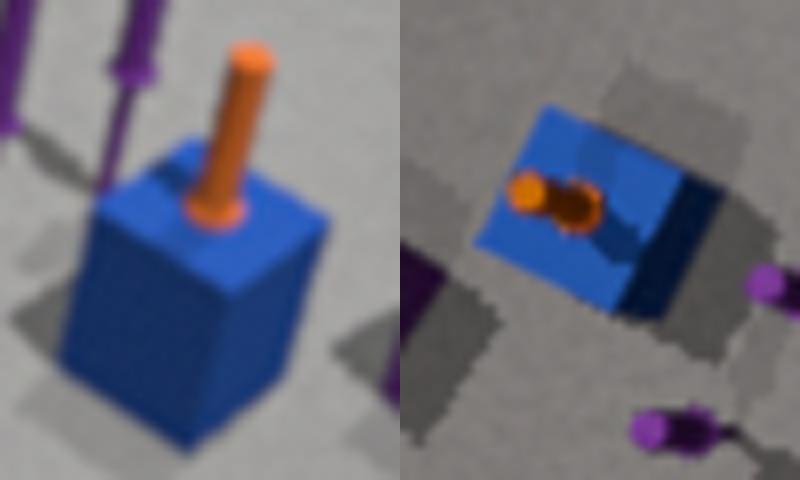

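```bash
cat > m.py <<'E'
from h import *
np.set_printoptions(precision=4,suppress=True)
def blue(n,box):
    im=camera(n)[:,:,::-1] if False else cv2.imread(f"pics/{n}0.png"); 
    x0,y0,x1,y1=box; c=im[y0:y1,x0:x1].astype(float)
    w=np.clip(c[:,:,0]-c[:,:,2]-25,0,60); yy,xx=np.mgrid[y0:y1,x0:x1]
    # ellipse-fit of outer contour at 8x
    k=cv2.resize(w.astype(np.float32),None,fx=8,fy=8,interpolation=cv2.INTER_CUBIC)
    cs,_=cv2.findContours((k>25).astype(np.uint8),cv2.RETR_EXTERNAL,cv2.CHAIN_APPROX_NONE)
    c=max(cs,key=len); (cx,cy),ax,a=cv2.fitEllipse(cv2.convexHull(c)); return [(cx+.5)/8-.5+x0,(cy+.5)/8-.5+y0],np.array(ax)/8
E
python3 - <<'E'
from m import *
a,s=blue("top",(256,170,272,186)); b,s2=blue("scene",(232,204,248,218))
print(a,s,b,s2,tri(a,b),atz("top",a,.103),atz("scene",b,.103))
ka=[294.55,177.7]; kb=[210.2,200.7]
print("kn",tri(ka,kb),atz("top",ka,.103),atz("scene",kb,.103))
# deck corners from crops
f=lambda x,y,ox,oy:[ox+(x+.5)/10-.5,oy+(y+.5)/10-.5]
for c in [(85,45),(668,52),(672,355),(80,350)]: print(atz("top",f(*c,242,158),.103))
# stylus: top of handle & collar
g=lambda x,y,ox,oy:[ox+(x+.5)/8-.5,oy+(y+.5)/8-.5]
tt=g(528-400,193,135,200); st=g(252,60,340,190); print("handletop",tri(tt,st))
tc=g(578-400,208,135,200); sc=g(215,210,340,190); print("collar",tri(tc,sc))
for z,t,s_ in((.1605,tt,st),(.087,tc,sc)): print(atz("top",t,z),atz("scene",s_,z))
E
```

```text
[263.4829306602478, 177.20516681671143] [9.2491 9.8338] [236.57471656799316, 209.81011295318604] [3.6272 4.283 ] (array([0.5968, 0.0096, 0.1032]), [np.float64(0.006526509545463592), np.float64(0.0065265095454636055)]) [0.5944 0.0157 0.103 ] [0.5982 0.0031 0.103 ]
kn (array([ 0.5914, -0.0864,  0.1027]), [np.float64(0.001567471020889995), np.float64(0.001567471020889941)]) [ 0.5907 -0.0849  0.103 ] [ 0.592  -0.0878  0.103 ]
[0.646  0.0583 0.103 ]
[ 0.6396 -0.1318  0.103 ]
[ 0.5393 -0.1288  0.103 ]
[0.5449 0.0617 0.103 ]
handletop (array([0.4458, 0.3623, 0.1568]), [np.float64(0.0018844992522487492), np.float64(0.0018844992522486525)])
collar (array([0.4461, 0.3629, 0.0851]), [np.float64(0.001601772876754642), np.float64(0.0016017728767545084)])
[0.4451 0.3632 0.1605] [0.4518 0.3606 0.1605]
[0.4456 0.364  0.087 ] [0.4492 0.3614 0.087 ]
```

Run:
```python
from m import *
f=lambda x,y,ox,oy:[ox+(x+.5)/10-.5,oy+(y+.5)/10-.5]
b=f(500,355,190,175); print(b,atz("scene",b,.103))
kt=np.array([.5907,-.0849]); ks=np.array([.592,-.0878])
rows=[]
for n,k,ox,oy,W,H in (("top",kt,278,160,32,32),("scene",ks,194,178,32,32)):
    im=cv2.imread(f"pics/{n}0.png")[oy:oy+H,ox:ox+W]
    big=cv2.resize(im,None,fx=8,fy=8,interpolation=cv2.INTER_CUBIC)
    tiles=[big]
    for th in (-.1,-.3,-.5):   # bar direction relative to world x rotated... candidates
        t=big.copy()
        d=np.array([np.cos(th-.032),np.sin(th-.032)]); e=np.array([-d[1],d[0]])
        P=[np.r_[k+21*s*d/1000+7*q*e/1000,z] for z in (.147,.115) for s,q in((1,1),(1,-1),(-1,-1),(-1,1))]
        p=((proj(n,P)-[ox,oy]+.5)*8).astype(int)
        for i in range(2): cv2.polylines(t,[p[4*i:4*i+4]],True,(0,255,0) if i==0 else (0,128,255),1)
        tiles.append(t)
    rows.append(np.hstack(tiles))
o=np.vstack(rows); o=cv2.resize(o,(800,int(800*o.shape[0]/o.shape[1]))); cv2.imwrite("pics/kk.png",o)
```

```text
[239.55, 210.05] [0.5956 0.0115 0.103 ]
```

View pics/kk.png

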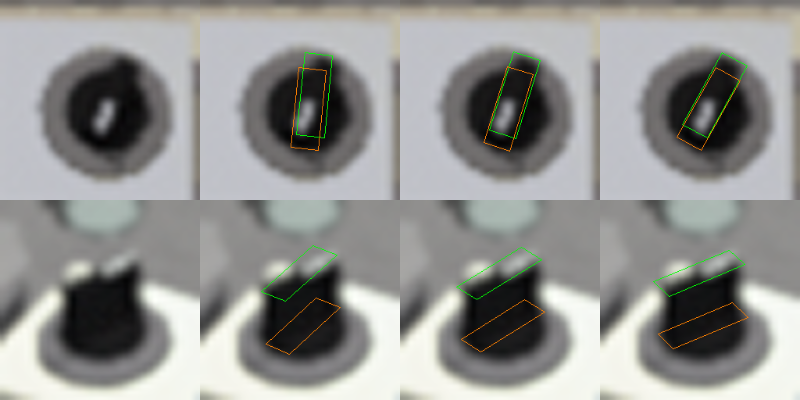

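apply_moves(motion=[[0.03,0.038,0,0.175],[0.03,0.038,0,0.175],[0.03,0.038,0,0.175],[0.03,0.038,0,0.175],[0.03,0.038,0,0.175],[0.03,0.038,0,0.175],[0.03,0.038,0,0.175],[0.03,0.038,0,0.175]], fingers=0.024, squeeze=20)

```text
time: 1.5
ee_pos: [0.4066, -0.3232, 0.2566]
tcp_rot: [0.674, 0.739, -0.0, 0.0]
force: [0.5, -0.3, -0.1]
width: 0.0238
```

apply_moves(motion=[[0.03,0.038,0,0.175],[0.03,0.038,0,0.175],[0.03,0.038,0,0.175],[0.03,0.038,0,0.175],[0.03,0.038,0,0.175],[0,0,0,0],[0,0,0,0]])

```text
time: 2.38
ee_pos: [0.5556, -0.1347, 0.2562]
tcp_rot: [0.3, 0.954, -0.0, -0.0]
force: [-0.1, -0.3, -0.0]
width: 0.024
```

```bash
cat >> h.py <<'E'
def st():
    o=get_obs(); q=o["tcp_rot"]; a=2*np.arctan2(q[1],q[0]) if abs(q[0])>1e-6 else np.pi
    print("t",round(o["time"],2),"tcp",np.round(o["ee_pos"],4),"yawx",round(float(a),3),"q",np.round(o["joints"],2),"F",np.round(o["force"],1),"T",np.round(o["wrist_torque"],2),"w",round(o["width"],4), "rot",np.round(q,3))
    return o
E
python3 -c "
from h import *
st()"
```

```text
t 2.38 tcp [ 0.5556 -0.1347  0.2562] yawx 2.532 q [-0.44  0.06  1.76 -0.    1.32 -1.4 ] F [-0.1 -0.3 -0. ] T [-0.01 -0.01  0.01] w 0.024 rot [ 0.3    0.954 -0.    -0.   ]
```

apply_moves(motion=[[0.018,0.024,0,0.104],[0.0177,0.0243,0,0.104],[0,0,-0.03,0],[0,0,-0.03,0],[0,0,-0.014,0],[0,0,0,0]])

```text
time: 3.12
ee_pos: [0.5907, -0.0869, 0.1815]
tcp_rot: [0.2, 0.98, 0.0, -0.001]
force: [-0.2, -0.6, -0.6]
width: 0.024
```

Run:
```python
from h import *
st()
o=[]
for n,ox,oy in (("top",270,150),("scene",180,150)):
    im=np.ascontiguousarray(camera(n)[:,:,::-1]); cv2.imwrite(f"pics/{n}1.png",im)
    o.append(cv2.resize(im[oy:oy+60,ox:ox+50],None,fx=8,fy=8,interpolation=cv2.INTER_CUBIC))
cv2.imwrite("pics/a1.png",np.hstack(o))
```

```text
t 3.12 tcp [ 0.5907 -0.0869  0.1815] yawx 2.739 q [-0.34  0.2   1.75 -0.    1.19 -1.5 ] F [-0.2 -0.6 -0.6] T [ 0.03  0.02 -0.04] w 0.024 rot [ 0.2    0.98   0.    -0.001]
```

View pics/a1.png

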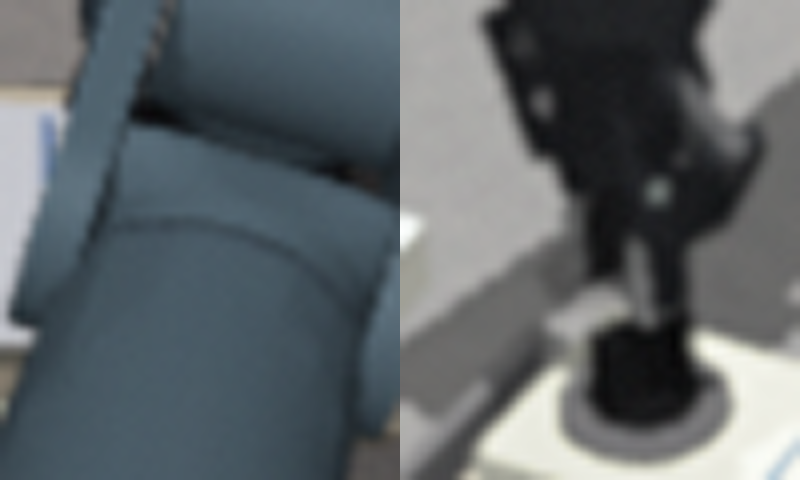

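apply_moves(motion=[[0,0,-0.008,0],[0,0,-0.008,0],[0,0,0,0]])

```text
time: 3.6
ee_pos: [0.5909, -0.086, 0.1653]
tcp_rot: [0.199, 0.98, 0.0, -0.001]
force: [-0.2, -0.1, 0.6]
width: 0.0241
```

apply_moves(motion=[[0,0,-0.008,0],[0,0,-0.008,0],[0,0,0,0],[0,0,0,0]], fingers=0.024)

```text
time: 4.1
ee_pos: [0.5915, -0.0863, 0.1503]
tcp_rot: [0.199, 0.98, -0.0, 0.0]
force: [-0.5, -0.7, -0.0]
width: 0.0239
```

Run:
```python
from h import *
st()
o=[]
for n,ox,oy in (("scene",180,150),):
    im=np.ascontiguousarray(camera(n)[:,:,::-1]); cv2.imwrite(f"pics/{n}2.png",im)
    o.append(cv2.resize(im[oy:oy+60,ox:ox+70],None,fx=10,fy=10,interpolation=cv2.INTER_CUBIC))
cv2.imwrite("pics/a2.png",np.hstack(o))
```

```text
t 4.1 tcp [ 0.5915 -0.0863  0.1503] yawx 2.741 q [-0.33  0.24  1.77 -0.    1.13 -1.5 ] F [-0.5 -0.7 -0. ] T [ 0.02  0.   -0.04] w 0.0239 rot [ 0.199  0.98  -0.     0.   ]
```

View pics/a2.png

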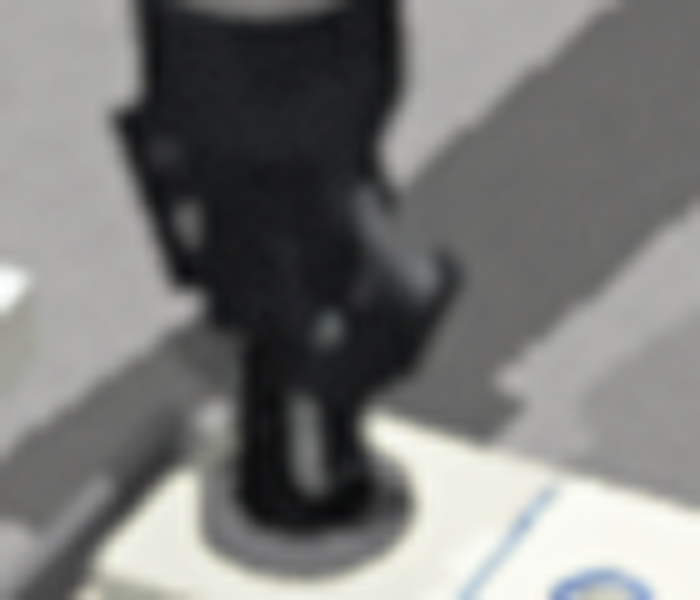

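apply_moves(motion=[[0,0,0,0],[0,0,0,0]], fingers=0.02)

```text
time: 4.4
ee_pos: [0.5915, -0.0863, 0.1506]
tcp_rot: [0.199, 0.98, -0.0, 0.0]
force: [-0.2, 0.5, 0.6]
width: 0.0201
```

apply_moves(motion=[[0,0,0,0],[0,0,0,0]], fingers=0.018)

```text
time: 4.65
ee_pos: [0.5914, -0.0862, 0.1503]
tcp_rot: [0.199, 0.98, -0.0, 0.0]
force: [0.7, 0.7, 0.9]
width: 0.018
```

```bash
python3 -c "
from h import *
st()"
```

```text
t 4.65 tcp [ 0.5914 -0.0862  0.1503] yawx 2.741 q [-0.33  0.24  1.77 -0.    1.13 -1.5 ] F [0.7 0.7 0.9] T [-0.02  0.03  0.03] w 0.018 rot [ 0.199  0.98  -0.     0.   ]
```

apply_moves(motion=[[0,0,0,-0.08],[0,0,0,-0.08],[0,0,0,-0.08],[0,0,0,-0.08]])

```text
time: 5.15
ee_pos: [0.5913, -0.0852, 0.1503]
tcp_rot: [0.354, 0.935, 0.001, -0.001]
force: [-0.4, 3.7, 0.9]
width: 0.0183
```

```bash
python3 -c "
from h import *
st()"
```

```text
t 5.15 tcp [ 0.5913 -0.0852  0.1503] yawx 2.418 q [-0.33  0.24  1.77  0.    1.13 -1.18] F [-0.4  3.7  0.9] T [0.56 0.04 0.07] w 0.0183 rot [ 0.354  0.935  0.001 -0.001]
```

apply_moves(motion=[[0,0.0015,0,-0.05],[0,0,0,-0.08],[0,0,0,-0.08],[0,0,0,0]])

```text
time: 5.65
ee_pos: [0.5913, -0.085, 0.1502]
tcp_rot: [0.448, 0.894, -0.0, -0.0]
force: [-0.1, -0.5, 0.7]
width: 0.0179
```

```bash
python3 -c "
from h import *
st()"
```

```text
t 5.65 tcp [ 0.5913 -0.085   0.1502] yawx 2.212 q [-0.33  0.24  1.77 -0.    1.13 -0.97] F [-0.1 -0.5  0.7] T [-0.17  0.18  0.06] w 0.0179 rot [ 0.448  0.894 -0.    -0.   ]
```

apply_moves(motion=[[0,0,0,-0.1],[0,0,0,-0.1],[0,0,0,-0.1],[0,0,0,-0.1],[0,0,0,0]])

```text
time: 6.28
ee_pos: [0.5912, -0.085, 0.1502]
tcp_rot: [0.616, 0.787, -0.0, -0.0]
force: [-1.6, -1.7, -1.0]
width: 0.0179
```

```bash
python3 -c "
from h import *
st()"
```

```text
t 6.28 tcp [ 0.5912 -0.085   0.1502] yawx 1.813 q [-0.33  0.24  1.77 -0.    1.13 -0.57] F [-1.6 -1.7 -1. ] T [-0.26  0.2   0.06] w 0.0179 rot [ 0.616  0.787 -0.    -0.   ]
```

apply_moves(motion=[[0,0,0,-0.1],[0,0,0,-0.1],[0,0,0,-0.06],[0,0,0,0]])

```text
time: 6.78
ee_pos: [0.5912, -0.085, 0.1502]
tcp_rot: [0.713, 0.701, -0.0, -0.0]
force: [-2.5, -3.3, 0.2]
width: 0.018
```

```bash
python3 -c "
from h import *
st()"
```

```text
t 6.78 tcp [ 0.5912 -0.085   0.1502] yawx 1.553 q [-0.33  0.24  1.77 -0.    1.13 -0.31] F [-2.5 -3.3  0.2] T [-0.43  0.44  0.08] w 0.018 rot [ 0.713  0.701 -0.    -0.   ]
```

apply_moves(motion=[[0,-0.0005,0,-0.05],[0,0,0,-0.05],[0,0,0,0]])

```text
time: 7.15
ee_pos: [0.5912, -0.0851, 0.1502]
tcp_rot: [0.747, 0.664, -0.0, -0.0]
force: [-3.2, -1.2, 1.2]
width: 0.0178
```

```bash
python3 -c "
from h import *
st()"
```

```text
t 7.15 tcp [ 0.5912 -0.0851  0.1502] yawx 1.453 q [-0.33  0.24  1.77 -0.    1.13 -0.22] F [-3.2 -1.2  1.2] T [-0.2   0.51  0.07] w 0.0178 rot [ 0.747  0.664 -0.    -0.   ]
```

apply_moves(motion=[[0,0,0,-0.05],[0,0,0,0]])

```text
time: 7.4
ee_pos: [0.5911, -0.0851, 0.1502]
tcp_rot: [0.764, 0.645, -0.0, -0.0]
force: [-3.6, -1.7, 2.1]
width: 0.0177
```

```bash
python3 -c "
from h import *
st()"
```

```text
t 7.4 tcp [ 0.5911 -0.0851  0.1502] yawx 1.403 q [-0.33  0.24  1.77  0.    1.13 -0.16] F [-3.6 -1.7  2.1] T [-0.15  0.58  0.05] w 0.0177 rot [ 0.764  0.645 -0.    -0.   ]
```

apply_moves(motion=[[0,0,0,-0.04],[0,0,0,-0.03],[0,0,0,0]])

```text
time: 7.78
ee_pos: [0.5911, -0.0852, 0.1502]
tcp_rot: [0.786, 0.618, -0.0, -0.0]
force: [-5.4, -1.5, 2.2]
width: 0.0179
```

```bash
python3 -c "
from h import *
st()"
```

```text
t 7.78 tcp [ 0.5911 -0.0852  0.1502] yawx 1.332 q [-0.33  0.24  1.77 -0.    1.13 -0.09] F [-5.4 -1.5  2.2] T [-0.17  0.85  0.25] w 0.0179 rot [ 0.786  0.618 -0.    -0.   ]
```

apply_moves(motion=[[0,0,0,-0.04],[0,0,0,0]])

```text
time: 8.02
ee_pos: [0.5911, -0.0852, 0.1502]
tcp_rot: [0.798, 0.603, -0.001, -0.0]
force: [-5.2, -0.7, 2.7]
width: 0.0178
```

```bash
python3 -c "
from h import *
st()"
```

```text
t 8.03 tcp [ 0.5911 -0.0852  0.1502] yawx 1.294 q [-0.33  0.24  1.77 -0.    1.13 -0.05] F [-5.2 -0.7  2.7] T [-0.16  0.86  0.64] w 0.0178 rot [ 0.798  0.603 -0.001 -0.   ]
```

The torque about z rose from 0.06 to 0.64 N m, so the knob is at its stop. I back off within the jaw slack, open and lift.

apply_moves(motion=[[0,0,0,0.08],[0,0,0,0.06],[0,0,0,0]])

```text
time: 8.4
ee_pos: [0.5918, -0.0848, 0.1503]
tcp_rot: [0.755, 0.656, 0.001, 0.0]
force: [-0.5, -0.0, -0.7]
width: 0.0178
```

apply_moves(motion=[[0,0,0,0],[0,0,0,0],[0,0,0.02,0],[0,0,0.03,0],[0,0,0.05,0],[0,0,0.03,0]], fingers=0.026)

```text
time: 9.15
ee_pos: [0.5925, -0.0855, 0.2852]
tcp_rot: [0.755, 0.656, 0.001, 0.002]
force: [0.0, 0.2, -0.1]
width: 0.0261
```

apply_moves(motion=[[-0.02,0.056,0,0],[-0.02,0.056,0,0],[-0.02,0.056,0,0],[-0.02,0.056,0,0],[-0.02,0.056,0,0],[-0.02,0.056,0,0],[-0.015,0.056,0,0],[0,0.02,0,0]], fingers=0.045)

```text
time: 10.15
ee_pos: [0.4555, 0.3294, 0.2821]
tcp_rot: [0.754, 0.657, 0.001, 0.0]
force: [0.6, -0.3, 0.8]
width: 0.0449
```

Run:
```python
from h import *
st()
o=[]
for n,ox,oy in (("top",242,155),("scene",185,170)):
    im=np.ascontiguousarray(camera(n)[:,:,::-1]); cv2.imwrite(f"pics/{n}3.png",im)
    o.append(cv2.resize(im[oy:oy+55,ox:ox+80],None,fx=5,fy=5,interpolation=cv2.INTER_CUBIC))
    print([(d["confidence"],d["pixel"]) for d in tip_of(n,"clamp_knob_grip")])
cv2.imwrite("pics/a3.png",np.hstack(o))
```

```text
t 10.15 tcp [0.4555 0.3294 0.2821] yawx 1.434 q [0.42 0.02 1.76 0.   1.36 0.56] F [ 0.6 -0.3  0.8] T [-0.02  0.02 -0.04] w 0.0449 rot [0.754 0.657 0.001 0.   ]
[(0.62, [293.5, 175.2])]
[(0.54, [210.9, 191.1])]
```

View pics/a3.png

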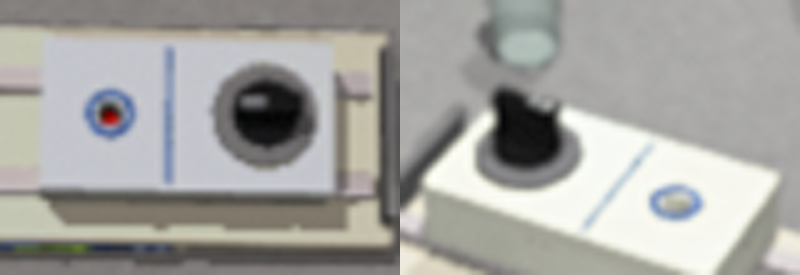

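View pics/top3.png

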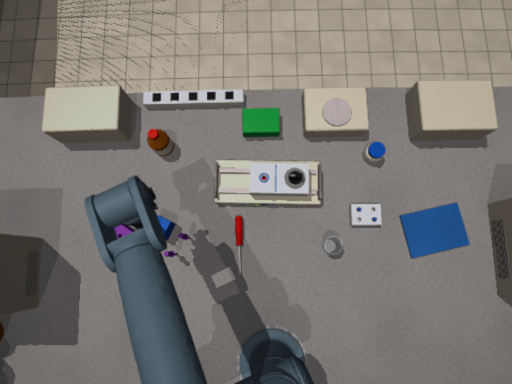

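Run:
```python
from m import *
for p,q in (([182,235.5],[341.5,188]),([167.5,253],[359,182])): print(tri(p,q),atz("top",p,.14))
s=cv2.imread("pics/scene0.png");cv2.imwrite("pics/p.png",cv2.resize(s[170:250,325:395],None,fx=7,fy=7,interpolation=2))
a,_=blue("top",(256,170,272,186)); print(a)
s=cv2.imread("pics/top3.png"); cv2.imwrite("pics/x0.png",s)
import m
def blue2(): 
    o=cv2.imread; cv2.imread=lambda f: o("pics/top3.png"); r=m.blue("top",(256,170,272,186)); cv2.imread=o; return r
print(blue2())
```

```text
(array([0.4094, 0.2705, 0.1356]), [np.float64(0.0012001497550015324), np.float64(0.0012001497550015977)]) [0.4089 0.2708 0.14  ]
(array([0.3567, 0.3142, 0.1361]), [np.float64(0.0014581295193056472), np.float64(0.0014581295193056452)]) [0.3563 0.3148 0.14  ]
[263.4829306602478, 177.20516681671143]
([263.48942852020264, 177.2130184173584], array([9.2825, 9.8602]))
```

View pics/p.png

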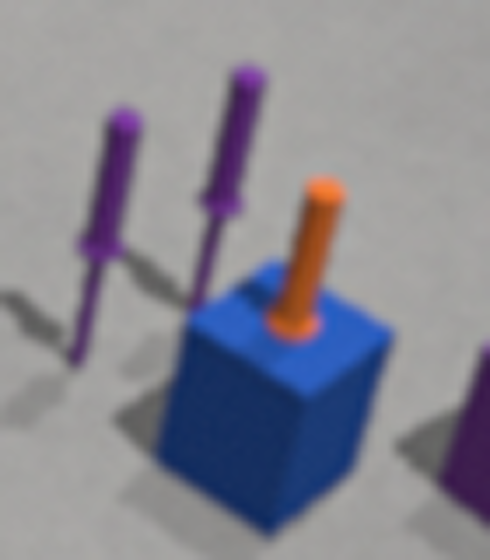

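apply_moves(motion=[[-0.009,0.034,0,0],[0,0,-0.05,0],[0,0,-0.04,0],[0,0,-0.03,0],[0,0,0,0]])

```text
time: 10.98
ee_pos: [0.4467, 0.3585, 0.1579]
tcp_rot: [0.756, 0.655, -0.003, -0.001]
force: [0.3, 0.3, 0.4]
width: 0.0448
```

Run:
```python
from h import *
st()
o=[]
for n,ox,oy in (("top",130,195),("scene",325,160)):
    im=np.ascontiguousarray(camera(n)[:,:,::-1]); cv2.imwrite(f"pics/{n}4.png",im)
    o.append(cv2.resize(im[oy:oy+80,ox:ox+80],None,fx=5,fy=5,interpolation=cv2.INTER_CUBIC))
cv2.imwrite("pics/a4.png",np.hstack(o))
```

```text
t 10.97 tcp [0.4467 0.3585 0.1579] yawx 1.428 q [ 0.48  0.18  1.83 -0.    1.14  0.62] F [0.3 0.3 0.4] T [-0.01  0.01  0.02] w 0.0448 rot [ 0.756  0.655 -0.003 -0.001]
```

View pics/a4.png

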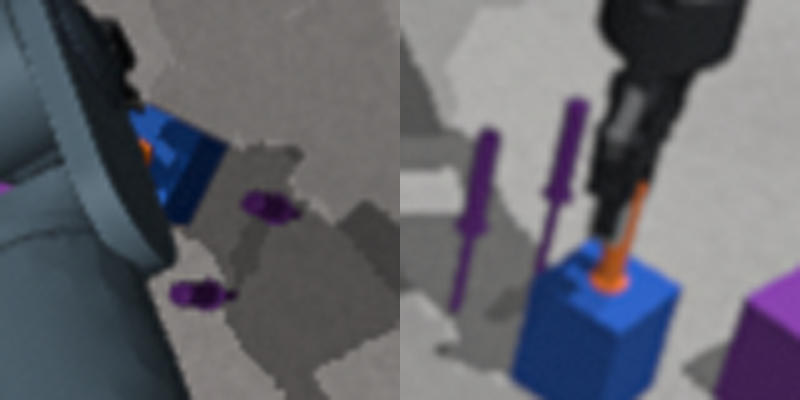

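Run:
```python
from h import *
f=lambda p:np.round((p-[325,160]+.5)*5+[400,0])
c=np.array([.4467,.3585]);j=np.array([np.cos(-.142),np.sin(-.142)])
print("tips near/far/mid",[f(proj("scene",[np.r_[c+j*s,.14]])[0]) for s in (.025,-.025,0)])
print("sty top/collar",f(proj("scene",[.446,.363,.1605])[0]),f(proj("scene",[.446,.363,.087])[0]),f(proj("scene",[.45,.361,.1605])[0]))
```

```text
tips near/far/mid [array([610., 233.]), array([636., 187.]), array([623., 209.])]
sty top/collar [639. 183.] [613. 279.] [634. 186.]
```

apply_moves(motion=[[0,0.0045,0,0],[0,0,-0.014,0],[0,0,-0.013,0],[0,0,0,0]])

```text
time: 11.58
ee_pos: [0.4462, 0.3647, 0.1312]
tcp_rot: [0.755, 0.656, -0.002, -0.0]
force: [-0.4, -0.0, -0.3]
width: 0.0456
```

apply_moves(motion=[[0,0,0,0],[0,0,0,0],[0,0,0,0],[0,0,0,0],[0,0,0,0]], fingers=0.008, squeeze=60)

```text
time: 12.2
ee_pos: [0.4475, 0.3653, 0.1335]
tcp_rot: [0.755, 0.656, 0.0, 0.0]
force: [-0.8, -0.3, -0.7]
width: 0.0147
```

```bash
python3 -c "
from h import *
st()"
```

```text
t 12.2 tcp [0.4475 0.3653 0.1335] yawx 1.431 q [ 0.49  0.22  1.83 -0.    1.09  0.63] F [-0.8 -0.3 -0.7] T [-0.05  0.06  0.03] w 0.0147 rot [0.755 0.656 0.    0.   ]
```

apply_moves(motion=[[0,0,0.01,0],[0,0,0.02,0],[0,0,0.025,0],[0,0,0.025,0],[0,0,0.025,0],[0,0,0.025,0],[0,0,0.015,0],[0,0,0,0]])

```text
time: 13.2
ee_pos: [0.448, 0.3656, 0.2803]
tcp_rot: [0.755, 0.656, 0.002, 0.0]
force: [-0.4, 0.0, -0.6]
width: 0.0145
```

Run:
```python
from h import *
st()
o=[]
for n,ox,oy in (("top",130,195),("scene",325,140)):
    im=np.ascontiguousarray(camera(n)[:,:,::-1]); cv2.imwrite(f"pics/{n}5.png",im)
    o.append(cv2.resize(im[oy:oy+100,ox:ox+80],None,fx=5,fy=5,interpolation=cv2.INTER_CUBIC))
cv2.imwrite("pics/a5.png",np.hstack(o))
```

```text
t 13.2 tcp [0.448  0.3656 0.2803] yawx 1.431 q [0.49 0.06 1.72 0.   1.36 0.63] F [-0.4  0.  -0.6] T [-0.    0.04 -0.  ] w 0.0145 rot [0.755 0.656 0.002 0.   ]
```

View pics/a5.png

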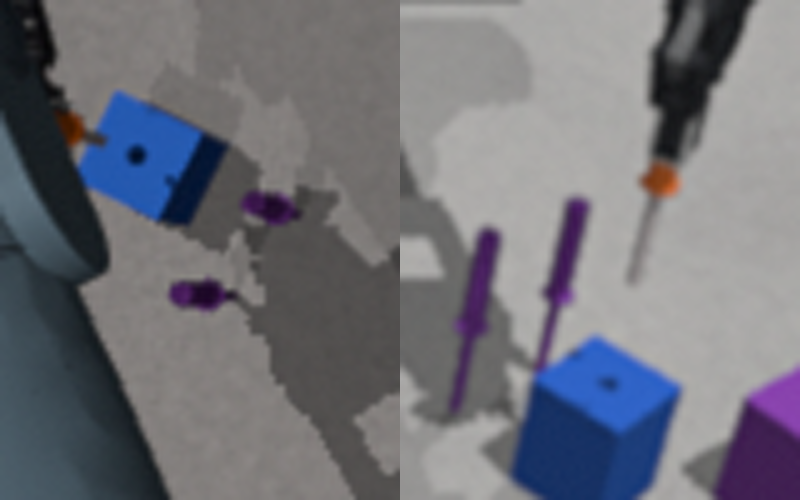

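apply_moves(motion=[[0.0183,-0.0438,0,0],[0.0183,-0.0438,0,0],[0.0183,-0.0438,0,0],[0.0183,-0.0438,0,0],[0.0183,-0.0438,0,0],[0.0183,-0.0438,0,0],[0.0183,-0.0438,0,0],[0.0183,-0.0438,0,0]])

```text
time: 14.3
ee_pos: [0.5936, 0.0134, 0.2766]
tcp_rot: [0.755, 0.656, -0.001, -0.001]
force: [0.1, 0.4, -0.8]
width: 0.0147
```

apply_moves(motion=[[0,0,-0.02,0],[0,0,-0.015,0],[0,0,0,0],[0,0,0,0]])

```text
time: 14.8
ee_pos: [0.5936, 0.0159, 0.2434]
tcp_rot: [0.754, 0.656, 0.0, -0.0]
force: [0.4, 0.1, 0.9]
width: 0.0145
```

Run:
```python
from h import *
st()
o=[]
for n,ox,oy in (("top",230,135),("scene",200,140)):
    im=np.ascontiguousarray(camera(n)[:,:,::-1]); cv2.imwrite(f"pics/{n}6.png",im)
    print([(d["confidence"],d["pixel"]) for d in tip_of(n,"stylus_tip")])
    o.append(cv2.resize(im[oy:oy+80,ox:ox+80],None,fx=5,fy=5,interpolation=cv2.INTER_CUBIC))
cv2.imwrite("pics/a6.png",np.hstack(o))
```

```text
t 14.8 tcp [0.5936 0.0159 0.2434] yawx 1.432 q [-0.16  0.13  1.72  0.    1.3  -0.03] F [0.4 0.1 0.9] T [-0.01 -0.01  0.01] w 0.0145 rot [ 0.754  0.656  0.    -0.   ]
[(0.48, [187.2, 234.4]), (0.47, [175.2, 251.5])]
[(0.73, [336.3, 223.4]), (0.72, [352.8, 215.3]), (0.47, [239.6, 203.4])]
```

View pics/a6.png

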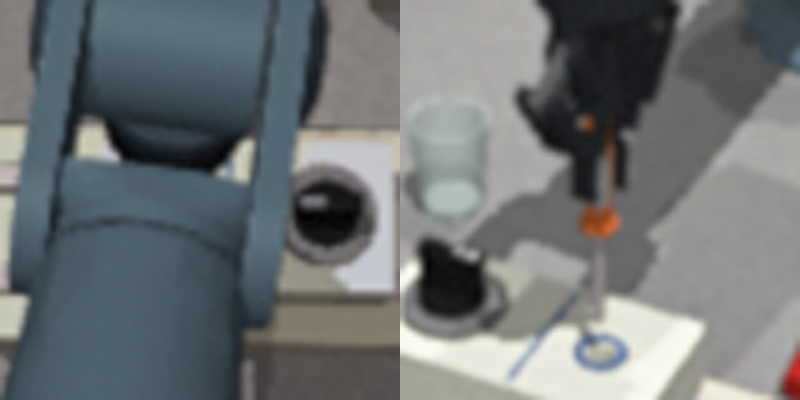

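Run:
```python
from h import *
f=lambda p:np.round((p-[200,140]+.5)*5+[400,0],1)
for P in ([.5936,.0159,.125],[.5944,.015,.103],[.5936,.0159,.197],[.5944,.0157,.103],[.5956,.0115,.103],[.5944,.015,.125]): print(P,f(proj("scene",P)[0]))
print(atz("scene",[239.6,203.4],.125))
im=cv2.imread("pics/scene6.png"); cv2.imwrite("pics/a7.png",cv2.resize(im[175:220,220:260],None,fx=13,fy=13,interpolation=cv2.INTER_CUBIC))
```

```text
[0.5936, 0.0159, 0.125] [608.3 324. ]
[0.5944, 0.015, 0.103] [606.5 353. ]
[0.5936, 0.0159, 0.197] [608.  225.2]
[0.5944, 0.0157, 0.103] [607.5 353.4]
[0.5956, 0.0115, 0.103] [600.2 352.7]
[0.5944, 0.015, 0.125] [606.4 324.4]
[0.59171217 0.01003878 0.125     ]
```

View pics/a7.png

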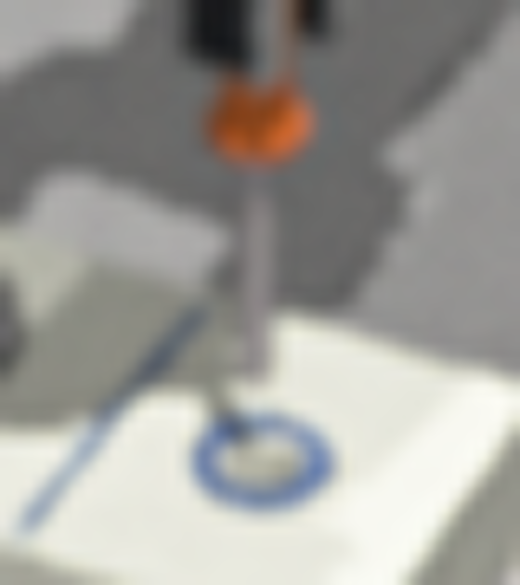

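apply_moves(motion=[[0.0008,0.0022,0,0],[0,0,-0.007,0],[0,0,-0.007,0],[0,0,0,0],[0,0,0,0]])

```text
time: 15.62
ee_pos: [0.5946, 0.017, 0.2292]
tcp_rot: [0.755, 0.656, -0.0, -0.0]
force: [0.4, -1.4, 0.4]
width: 0.0146
```

Run:
```python
from h import *
o=st()
im=np.ascontiguousarray(camera("scene")[:,:,::-1]); cv2.imwrite("pics/scene8.png",im)
cv2.imwrite("pics/a8.png",cv2.resize(im[175:220,220:260],None,fx=13,fy=13,interpolation=cv2.INTER_CUBIC))
e=o["ee_pos"]
for P in (np.r_[e[:2],e[2]-.1185],[.5944,.015,.103]): print(P,np.round((proj("scene",P)[0]-[220,175]+.5)*13))
```

```text
t 15.62 tcp [0.5946 0.017  0.2292] yawx 1.431 q [-0.16  0.14  1.73  0.    1.27 -0.02] F [ 0.4 -1.4  0.4] T [-0.03 -0.03 -0.04] w 0.0146 rot [ 0.755  0.656 -0.    -0.   ]
[0.59462138 0.0170073  0.11068746] [284. 440.]
[0.5944, 0.015, 0.103] [277. 463.]
```

View pics/a8.png

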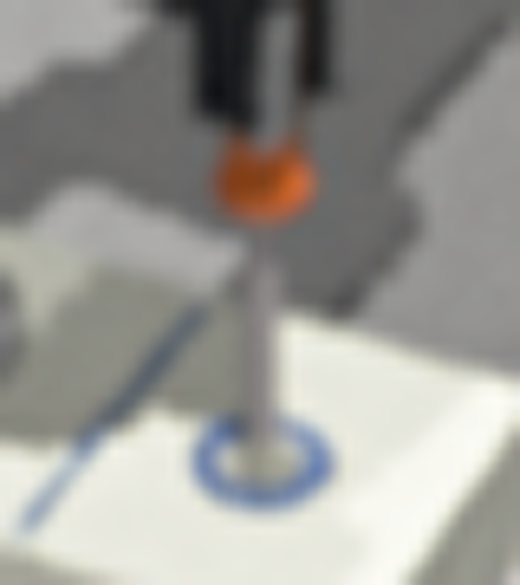

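apply_moves(motion=[[0,0,-0.006,0],[0,0,-0.006,0],[0,0,0,0]])

```text
time: 16.05
ee_pos: [0.5941, 0.0172, 0.2163]
tcp_rot: [0.755, 0.656, -0.001, -0.001]
force: [-0.2, -0.0, 0.7]
width: 0.0144
```

apply_moves(motion=[[0,0,-0.007,0],[0,0,-0.007,0],[0,0,0,0],[0,0,0,0]])

```text
time: 16.55
ee_pos: [0.5947, 0.0171, 0.2033]
tcp_rot: [0.755, 0.656, -0.0, 0.0]
force: [-0.2, 0.2, -1.2]
width: 0.0145
```

Run:
```python
from h import *
o=st()
im=np.ascontiguousarray(camera("scene")[:,:,::-1]); cv2.imwrite("pics/scene9.png",im)
cv2.imwrite("pics/a9.png",cv2.resize(im[175:220,220:260],None,fx=13,fy=13,interpolation=cv2.INTER_CUBIC))
```

```text
t 16.55 tcp [0.5947 0.0171 0.2033] yawx 1.431 q [-0.16  0.17  1.75 -0.    1.23 -0.02] F [-0.2  0.2 -1.2] T [ 0.   -0.01  0.01] w 0.0145 rot [ 0.755  0.656 -0.     0.   ]
```

View pics/a9.png

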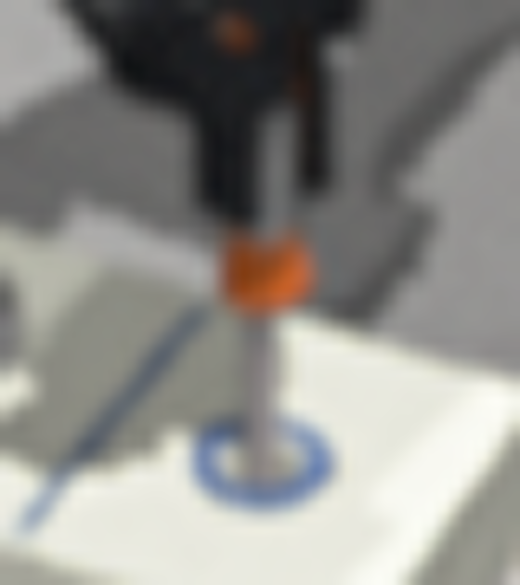

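apply_moves(motion=[[0,0,-0.004,0],[0,0,-0.003,0],[0,0,0,0],[0,0,0,0]])

```text
time: 17.1
ee_pos: [0.595, 0.017, 0.1968]
tcp_rot: [0.755, 0.656, 0.0, 0.0]
force: [0.5, 0.0, 1.8]
width: 0.0145
```

apply_moves(motion=[[0,0,-0.002,0],[0,0,0,0],[0,0,0,0]])

```text
time: 17.48
ee_pos: [0.5949, 0.017, 0.1946]
tcp_rot: [0.755, 0.656, 0.0, 0.0]
force: [0.9, 0.1, 3.2]
width: 0.0149
```

apply_moves(motion=[[0,0,-0.002,0],[0,0,0,0],[0,0,0,0]])

```text
time: 17.85
ee_pos: [0.5949, 0.017, 0.1926]
tcp_rot: [0.755, 0.656, 0.0, 0.0]
force: [2.0, 0.8, 3.8]
width: 0.0145
```

Spring force is ramping as expected for the button (1.8, 3.2, 3.8 N). I keep going until it bottoms out.

apply_moves(motion=[[0,0,-0.002,0],[0,0,0,0],[0,0,0,0]])

```text
time: 18.23
ee_pos: [0.5953, 0.017, 0.1922]
tcp_rot: [0.755, 0.656, 0.0, 0.001]
force: [-1.2, -0.0, 11.8]
width: 0.0146
```

apply_moves(motion=[[0,0,-0.0015,0],[0,0,0,0],[0,0,0,0]])

```text
time: 18.6
ee_pos: [0.5956, 0.017, 0.192]
tcp_rot: [0.755, 0.656, 0.001, 0.001]
force: [-1.7, 0.4, 16.1]
width: 0.0149
```

apply_moves(motion=[[0,0,0,0],[0,0,0,0],[0,0,0,0],[0,0,0,0]])

```text
time: 19.1
ee_pos: [0.5956, 0.0169, 0.192]
tcp_rot: [0.755, 0.656, 0.001, 0.001]
force: [-3.0, -0.0, 16.7]
width: 0.0145
```

Run:
```python
from h import *
st()
im=np.ascontiguousarray(camera("scene")[:,:,::-1]); cv2.imwrite("pics/scene10.png",im)
t=np.ascontiguousarray(camera("top")[:,:,::-1])
cv2.imwrite("pics/a10.png",np.hstack([cv2.resize(im[150:230,180:260],(400,400),interpolation=2),cv2.resize(t[140:220,240:320],(400,400),interpolation=2)]))
```

```text
t 19.1 tcp [0.5956 0.0169 0.192 ] yawx 1.431 q [-0.16  0.18  1.75 -0.    1.2  -0.02] F [-3.  -0.  16.7] T [ 0.04  0.78 -0.01] w 0.0145 rot [0.755 0.656 0.001 0.001]
```

View pics/a10.png

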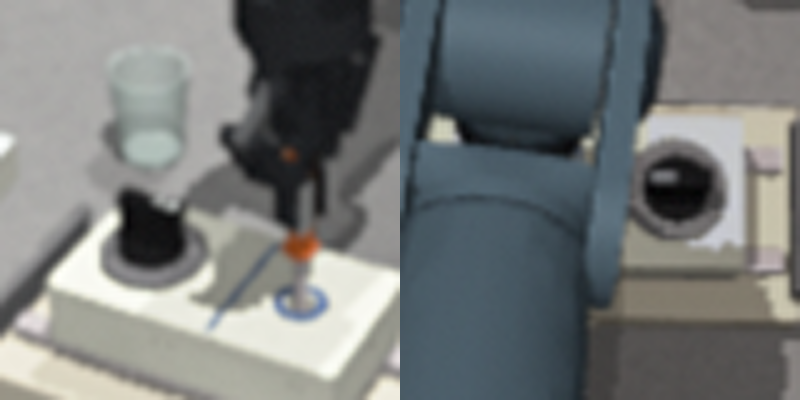

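View pics/scene10.png

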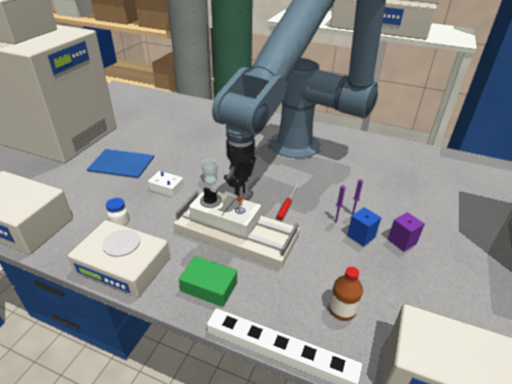

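```bash
python3 -c "
from workcell import *
print(hand_in())"
```

```text
the job is handed in; nothing more can be done
None
```

The knob is locked, and the stylus is holding the reset button down. I handed the job in at about 19 s of the 58 s allowed. `hand_in` gives no verdict, so what follows comes from my own checks.

- **Knob:** I straddled the bar with the jaws 18 mm apart and turned it clockwise until the torque rose from 0.06 to 0.64 N m, which I took as the stop. The white mark now points toward the port. Sideways force on the knob stayed below the carriage's 8 N. The port ring moved less than 0.01 px in the top view, so the carriage did not slide.
- **Stylus:** I gripped the orange handle at about its middle with 60 N and lifted it straight out of the blue stand. The shaft was centred on the blue ring in the scene view before I lowered it.
- **Button:** Contact force went 1.8, 3.2, 3.8 N and then climbed steeply to 16–17 N. The tool stopped at z = 0.192 m, where I had predicted 0.1925 m for fully down. A hold of about half a second stayed steady at that force. The arm hides the port from the top camera, so the button itself was not seen; full press rests on the force and height.
- **Other objects:** In the last scene picture the bottle, jar, beaker, screwdriver and vial rack look where they started. I judged this by eye.

Two readings disagreed:
- **Camera offset:** the scene camera put points 1–3 mm off from the top camera, and up to about 7 mm at the stylus handle. I therefore set the tip over the port relative to the ring in the same picture.
- **Jaw reading:** the jaws read 14.5 mm on a 16 mm handle, though nothing slipped.

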